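Park the counterweighted glue-clamp arm and push the panel home

TASK

Push the paddle of the gluing jig's hold-down arm up from below until the arm passes its balance point and stays raised by itself. Then push the plywood panel along the bed until its far edge is flat against the fence over its whole length. Everything is pushed with the fingertips or the outside of the fingers: the panel must not be lifted off the bed or tipped; leave the other things on the bench where they are.

Things in the scene. Friction and masses are not known exactly. Their poses are not given: they have to be found in the camera images.
- jig: Gluing jig fixed to the bench. Origin on the bench top, directly under the hinge pin; its x points away from the robot (within 0.32 rad), z up. Flat grey bed 12 mm thick (top at z = 12), from x = -270 to +100, 220 wide. Behind the fence two steel cheeks carry the hinge pin of the hold-down arm.
- hinge_pin (a point): Middle of the hinge pin (axis along the jig's y), fixed, 105 mm above the jig's origin.
- clamp_arm (a joint): Angle of the steel hold-down arm (about 1.2 kg), rad: 0 = down, level, pointing along the jig's -x to the robot; grows as the paddle swings up and away from the robot; 1.95 = raised stop, leaning back. Balance point about 0.73: below it the arm falls back to 0, above it on to 1.95, damped, in some seconds. Raising slowly takes about 2 to 5 N up under the paddle.
- paddle (a point): Centre of the underside of the wooden paddle on the arm's free end: a flat plate 60 long, 110 across, 14 thick, turned up 0.6 rad from the arm's line, so that its outer end is the higher. When the arm is down this point is 199 mm from the pin towards the robot and 12 mm above it (117 mm above the bench; the paddle's lowest edge is at 95 mm). Its axes are the arm's.
- counterweight (a point): Centre of the arm's counterweight, a steel disc 60 across, 50 wide, on a post square to the arm, 85 mm above the pin when the arm is down. The arm between pin and paddle is a bar 36 wide, 18 thick.
- foot (a point): Underside of the rubber pad (32 across) on the arm's foot, an 18 mm rod hanging 90 mm below the arm's middle line, 80 mm from the pin: with the arm down it bars the panel's way to the fence, with the arm raised it points to the robot.
- fence (a point): Middle of the fence's near face at the bed, at jig x = -50, z = 12. Wooden strip across the bed, 200 long (along the jig's y), 26 high, 20 thick, fixed.
- panel: Loose plywood panel, 90 (its x) by 140 (its y) by 18 thick, 0.16 kg, with four dark dowel holes drawn on top, lying on the bed between the robot and the fence, under the paddle, within 0.15 rad of square to the jig. Origin at the centre of its underside.
- panel_edge (a point): Middle of the panel's far edge (the one towards the fence), at half its thickness, 45 mm from the panel's centre.
- glue: Bystander: white bottle with red cap, 54 diameter, 150 high; origin under its centre.
- jar: Bystander: small glass jar, 48 diameter, 55 high, standing on the bed behind the fence; origin under its centre.
- screwdriver: Bystander: screwdriver with red handle lying on the bench.
- sandblock: Bystander: cork sanding block, 100 by 60 by 35.
- file: Bystander: file with wooden handle, 350 long, lying on the bench.

How it is judged:
By the outcome, as a careful person would: the job done as asked, in the order asked, and still so for the second after the job is handed in, with the robot touching nothing.
It also fails if it takes over 48 s, if anything falls off the work surface, if the arm or the gripper's body presses on something with over 40 N, if the wrist force passes 120 N, or if a joint passes its speed limit or range.

ROBOT

A 7-joint arm with a two-finger parallel gripper is mounted at the origin on the work surface. World frame = base frame: x ahead of the robot, y to its left, z up, the work surface at z = 0. Lengths are in mm, angles in rad, forces in N, time in s.
With the tool pointing down it reaches from about 425 to 1025 mm from the base axis. Payload 9.4 kg.
Tool frame: the origin (TCP) lies between the finger pads; the fingertips stand 19 mm ahead of it and the grasp point (between the pads) is the TCP (manip.tcp_to_tips is the distance from the TCP to the fingertips, in mm); z points along the fingers, y is the line along which they close (so a half turn about z gives the same grasp; the last joint's range is limited). The gripper opens to 93 mm and grips with 3 to 60 N. Pads are 15 mm wide; open, the fingers measure 128 mm over their backs; the gripper's body (75 mm by 188 mm) begins 65 mm behind the grasp point.
Start: joints at [1.178, 0.599, -0.003, 1.599, 0.002, 0.943, -0.08], TCP at [225.159, -689.15, 237.618] pointing down, gripper open.
Joint ranges: [-2.57, 2.57], [-0.35, 1.97], [-1.29, 1.29], [0.11, 2.56], [-1.05, 4.19], [0.11, 1.86], [-2.63, 2.63]. Speed limits (rad/s): [2.22, 2.22, 3.01, 3.01, 3.14, 3.14, 3.14].

INTERFACE

Orientations are given as a rotation vector (axis times angle).
In Python, from cell import manip gives the robot as it stands.
- The arm moves only by the shell command python3 shift.py 'ROWS' [OPENING]. ROWS is a JSON list of rows, 1 to 10 of them, each of 4 numbers: dx, dy, dz in mm, then a turn about the tool's z in rad; each row is the pose to reach, as a shift and turn from the pose commanded when the command began, along the tool's axes at that moment; what a row does not reach only later rows make up. A row lasts 1/10 s, in which the tool goes at most 50 mm and 0.15 rad, less where a joint would pass 70% of its speed; a pose out of reach is approached as far as the arm can. OPENING is the opening from 0.0 (shut) to 1.0 (fully open), set as the command begins (- or left out keeps the last). The fingers move at their own pace and stop on an object; the grip force is fixed at half the most. Time passes only in rows, so rows that do not move let the fingers close. It prints the time, the measured TCP pose, the force, the opening and the grip force at its end.
- manip.get_obs(): the state, without advancing time (a new reading comes with each control period).
- manip.camera(name): name is "scene" or "top" or "wrist"; returns (picture, depth): 400x640x3 uint8, blue, green, red; 400x640 float32, mm along the optical axis (not along the pixel's ray), 0 where there is no reading.
- manip.calibration(name): a dict with "mtx" (3x3 intrinsics, pixels), "R" (3x3) and "t" (3): a world point X has camera coordinates R X + t. Camera axes: x right, y down, z forward; pixel columns grow to the right and rows downward; lengths in mm; the calibration is good to about 2 mm. A picture is of the moment at which its call begins: read the wrist's pose just before it. calibration takes no time and is no camera call; for the wrist camera it gives the pose at the moment of the call.
- manip.finish_job(): hands the job in; it is judged then, once.
The state is a dict: "time_s": time; "qpos": joint angles; "dq": joint speeds; "joint_torque": joint torques, N m; "position": TCP position; "tcp_rot": TCP orientation; "wrist_force": force on the tool from outside, world axes, zero at the start; "wrist_torque": the same for the moment, N m; "finger_gap": opening from 0.0 (shut) to 1.0 (fully open); "grip_force": force on a finger pad.
Only numpy, scipy, OpenCV 4.12 (cv2) and the standard library are available. Lean on these libraries where they do the work, as an engineer would, in place of code of your own. Each camera call takes 0.05 s, during which the arm holds its last target. There are 200 camera calls.

## Working session

There is one attempt and no reset: what is moved stays moved. The work goes in short steps, Python scripts to look and compute and a shell command to move; the robot and the scene stay as the last step left them, time stands still between calls to the robot, and variables do not carry over. Pictures are saved under pics/ and viewed, at most 10 in all, crops included, and the job is handed in when it is done.

```bash
ls; mkdir -p pics; python3 - <<'E'
from cell import manip
import cv2,numpy as np
for n in("scene","top"):
    p,d=manip.camera(n); cv2.imwrite(f"pics/{n}0.png",p); np.save(f"pics/{n}0.npy",d)
    c=manip.calibration(n); print(n,c)
o=manip.get_obs();print(o)
E
```

```text
cell.py
pics
shift.py
scene {'mtx': array([[451.3611991 ,   0.        , 316.30082868],
       [  0.        , 451.3611991 , 201.13632411],
       [  0.        ,   0.        ,   1.        ]]), 'R': array([[-0.33993151,  0.9404459 , -0.00284332],
       [ 0.664495  ,  0.23804525, -0.70836491],
       [-0.66550204, -0.24268493, -0.70584068]]), 't': array([ 165.16992349, -302.67692546, 1501.91788755])}
top {'mtx': array([[487.23021861,   0.        , 319.03060187],
       [  0.        , 487.23021861, 200.83151122],
       [  0.        ,   0.        ,   1.        ]]), 'R': array([[ 0.01276122, -0.99991684, -0.00185886],
       [-0.99830014, -0.01263482, -0.05689626],
       [ 0.05686804,  0.00258177, -0.99837837]]), 't': array([  29.1279496 ,  593.21955441, 1265.22983589])}
{'time_s': 0.1, 'qpos': array([ 1.17829231,  0.59999944, -0.00253543,  1.60002983,  0.0017814 ,
        0.94283168, -0.07977439]), 'dq': array([-0.00017813, -0.00090289,  0.00122931, -0.00068466,  0.00063834,
       -0.00163515, -0.0008379 ]), 'joint_torque': array([ 4.20698983e-03, -7.66565967e+01,  1.50193714e+00, -2.52937979e+01,
       -5.23014273e-02,  1.36663840e-02,  3.57678755e-05]), 'position': array([ 225.04536742, -688.79118576,  236.88654931]), 'tcp_rot': array([-3.10127961e+00, -4.93915027e-01,  4.81266148e-04]), 'wrist_force': array([ 0.00302549, -0.35748241,  0.46923534]), 'wrist_torque': array([ 0.01463574,  0.00826195, -0.02395069]), 'grip_force': 0.0, 'finger_gap': 0.996159619610616}
```
View pics/top0.png

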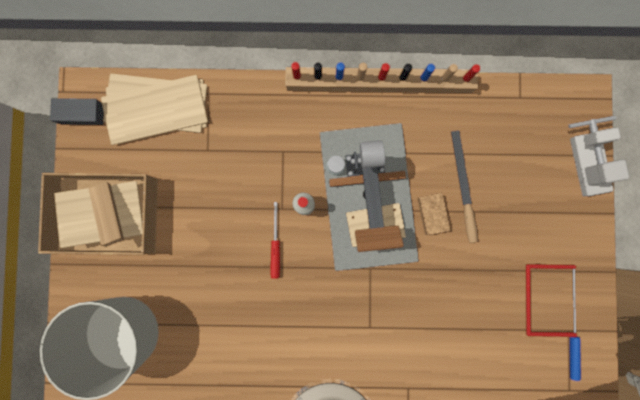

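View pics/scene0.png

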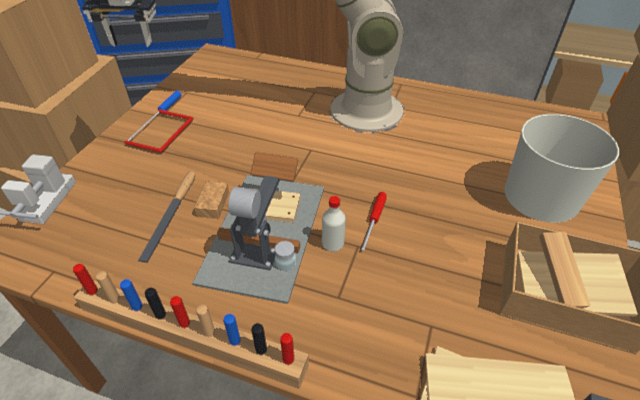

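The top view shows the jig around (370,196), with the bed corners at about (321,132), (402,124), (417,261) and (336,270). The paddle is at (379,239), the panel is under it, and the glue is at (303,203). The scene view agrees: the arm is down, with the jar behind the fence. I'll enlarge the top view to read the pixels more closely.

```bash
python3 - <<'E'
import cv2
p=cv2.imread("pics/top0.png")[115:275,285:485]
cv2.imwrite("pics/c1.png",cv2.resize(p,None,fx=3.7,fy=3.7,interpolation=cv2.INTER_CUBIC))
E
```

View pics/c1.png

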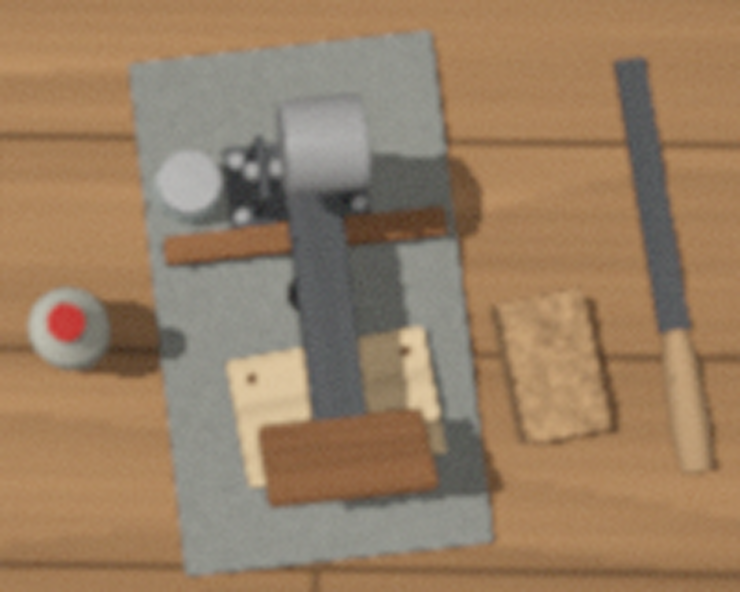

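The crop shows these positions:
- **Bed corners:** (131,64), (432,33), (492,541), (186,574).
- **Panel far corners:** (227,360) and (424,326), with the near-left corner at (250,487).
- **Paddle top:** (261,427), (420,410), (437,487), (270,505).

```bash
cat > h.py <<'E'
import numpy as np,cv2
from cell import manip
def ray(n,uv,z,c=None):
    c=c or manip.calibration(n); R,t=c["R"],c["t"]; C=-R.T@t
    d=R.T@np.linalg.inv(c["mtx"])@np.array([*uv,1.]); return C+d*(z-C[2])/d[2]
def dep(n,uv,D):
    c=manip.calibration(n); u,v=uv; z=np.median([x for x in D[int(v)-1:int(v)+2,int(u)-1:int(u)+2].ravel() if x>0])
    return c["R"].T@(np.linalg.inv(c["mtx"])@np.array([u,v,1.])*z-c["t"])
E
python3 - <<'E'
from h import *
np.set_printoptions(precision=1,suppress=True)
full=lambda p:((p[0]+.5)/3.7-.5+285,(p[1]+.5)/3.7-.5+115)
P=np.array([ray("top",full(p),12)[:2] for p in [(131,64),(432,33),(492,541),(186,574)]])
J=np.array([[100,110],[100,-110],[-270,-110],[-270,110]],float)
Jm,Pm=J.mean(0),P.mean(0);U,S,V=np.linalg.svd((J-Jm).T@(P-Pm));Rt=(U@V).T
o=Pm-Rt@Jm;yaw=np.arctan2(Rt[1,0],Rt[0,0]);print("jig",o,yaw,P,P-(J@Rt.T+o))
def tj(w):return np.r_[Rt.T@(np.array(w[:2])-o),w[2]]
D=np.load("pics/top0.npy")
for nm,p,z in [("pfl",(227,360),30),("pfr",(424,326),30),("pnl",(250,487),30),("pad",(261,427),None),("pad",(420,410),None),("pad",(437,487),None),("pad",(270,505),None),("fl",(166,265),38),("fr",(446,234),38)]:
    if z: print(nm,tj(ray("top",full(p),z)))
for p in [(350,460),(345,425),(352,490),(275,400),(410,370),(320,150),(180,500),(190,180),(67,320),(555,370),(350,540)]:
    w=dep("top",full(p),D);print(p,w,tj(w))
DS=np.load("pics/scene0.npy")
for p in [(285,205),(242,203),(310,195),(333,240),(275,160)]:
    w=dep("scene",p,DS);print("s",p,w,tj(w))
np.savez("jig.npz",o=o,R=Rt)
E
```

```text
jig [692.  -83.6] 0.11891198745366717 [[ 776.9   36.3]
 [ 802.1 -180.2]
 [ 438.7 -223.8]
 [ 412.7   -7.2]] [[-1.4 -1.1]
 [-2.2  0.8]
 [ 1.8  1.1]
 [ 1.8 -0.8]]
pfl [-121.2   64.6   30. ]
pfr [-112.1  -75.8   30. ]
pnl [-211.3   58.3   30. ]
fl [-50.7 100.3  38. ]
fr [-49.8 -97.2  38. ]
(350, 460) [ 497.  -108.4  131.3] [-196.5   -1.4  131.3]
(345, 425) [ 519.5 -106.7  116.9] [-174.    -2.5  116.9]
(352, 490) [ 478.2 -108.1  144.5] [-215.2    1.   144.5]
(275, 400) [536.4 -67.9  28.5] [-152.7   34.1   28.5]
(410, 370) [ 558.6 -162.5   29.6] [-141.8  -62.5   29.6]
(320, 150) [684.4 -78.4 220.4] [ -6.9   6.1 220.4]
(180, 500) [464.8  -2.4  10.8] [-216.   107.6   10.8]
(190, 180) [685.9  -5.3  67.7] [ 3.2 78.5 67.7]
(67, 320) [584.   74.7 151.1] [-88.5 170.  151.1]
(555, 370) [ 559.8 -263.4   34. ] [-152.6 -162.8   34. ]
(350, 540) [ 438.2 -123.1   12.7] [-256.7   -9.1   12.7]
s (285, 205) [527.  -69.6  29.8] [-162.2   33.5   29.8]
s (242, 203) [712.9 -74.2 211.3] [ 21.9   6.9 211.3]
s (310, 195) [455.4 -28.7  13.2] [-228.4   82.6   13.2]
s (333, 240) [608.1  85.4  44.9] [-63.2 177.8  44.9]
s (275, 160) [ 488.1 -106.4  137.1] [-205.2    1.6  137.1]
```

The measurements fit the given sizes:
- Fence at x = -50.
- Panel 140 wide, top at 29–30, turned about +0.065 rad to the jig, near edge at about x = -206.
- Paddle top heights consistent with 117 mm below.

The tool always points down. So I'll press the closed fingers against the paddle's outer lower edge (jig x = -224, z = 134) and carry it up along its arc.

```bash
cat > go.py <<'E'
# print shift (tool axes) to a jig pose: x y z yaw(jig)
import sys; from h import *
from scipy.spatial.transform import Rotation as Ro
g=np.load("jig.npz");o,R=g["o"],g["R"];b=manip.get_obs()
T=Ro.from_rotvec(b["tcp_rot"]).as_matrix();p=b["position"]
j=R.T@(p[:2]-o);f=b["wrist_force"];yaw=np.arctan2(T[1,0],T[0,0])-np.arctan2(R[1,0],R[0,0])
print("t",round(b["time_s"],2),"jig tcp",j.round(1),p[2].round(1),"yaw",yaw.round(3),"F jig",(R.T@f[:2]).round(1),f[2].round(1),"gap",round(b["finger_gap"],2))
for a in sys.argv[1:]:
    x=list(map(float,a.split(",")));w=np.r_[o+R@x[:2],x[2]]
    print(a,(T.T@(w-p)).round(1),"turn",round(yaw-x[3],3))
E
python3 go.py=x 2>/dev/null; python3 go.py -- 2>/dev/null | head -1; python3 go.py " -265,0,200,0" " -265,0,128,0"
```

```text
t 0.1 jig tcp [-535.4 -545.5] 236.9 yaw 0.197 F jig [-0.  -0.4] 0.5 gap 1.0
t 0.1 jig tcp [-535.4 -545.5] 236.9 yaw 0.197 F jig [-0.  -0.4] 0.5 gap 1.0
 -265,0,200,0 [ 372.  -482.    37.5] turn 0.197
 -265,0,128,0 [ 372.  -481.9  109.5] turn 0.197
```

```bash
python3 shift.py '[[25,-32,4,0.01],[50,-65,7,0.03],[80,-104,10,0.05],[110,-143,12,0.07],[140,-182,15,0.09],[170,-221,18,0.11],[200,-260,20,0.13],[230,-300,23,0.15],[260,-340,26,0.17],[290,-378,30,0.197]]' 0.0; python3 shift.py '[[25,-32,5,0],[50,-64,7,0],[70,-90,7,0],[80,-102,7,0],[82,-104,7,0],[82,-104,7,0]]'; python3 go.py " -265,0,128,0"
```

```text
time_s: 1.1
position: [383.5, -237.8, 207.6]
tcp_rot: [-3.136, -0.185, -0.0]
wrist_force: [0.8, 0.1, -0.2]
finger_gap: 0.188
grip_force: 0.0
time_s: 1.7
position: [452.3, -126.8, 200.4]
tcp_rot: [3.136, 0.188, -0.001]
wrist_force: [-0.6, -1.0, -0.0]
finger_gap: 0.006
grip_force: 0.0
t 1.7 jig tcp [-243.1  -14.4] 200.4 yaw 0.001 F jig [-0.7 -0.9] -0.0 gap 0.01
 -265,0,128,0 [-21.8 -14.5  72.4] turn 0.001
```

```bash
python3 shift.py '[[-12,-8,0,0],[-22,-14.5,0,0],[-22,-14.5,25,0],[-22,-14.5,50,0],[-22,-14.5,68,0],[-22,-14.5,72,0],[-22,-14.5,72,0]]'; python3 go.py " -231.3,0,128,0"; python3 - <<'E'
from h import *
p,d=manip.camera("scene");cv2.imwrite("pics/s1.png",cv2.resize(p[120:290,190:360],None,fx=3.5,fy=3.5,interpolation=cv2.INTER_CUBIC))
E
```

```text
time_s: 2.4
position: [427.7, -115.2, 128.5]
tcp_rot: [-3.136, -0.185, 0.003]
wrist_force: [0.1, 0.2, -0.3]
finger_gap: 0.008
grip_force: 0.0
t 2.4 jig tcp [-266.1   -0. ] 128.5 yaw -0.001 F jig [0.2 0.2] -0.3 gap 0.01
 -231.3,0,128,0 [34.8 -0.1  0.5] turn -0.001
```

View pics/s1.png

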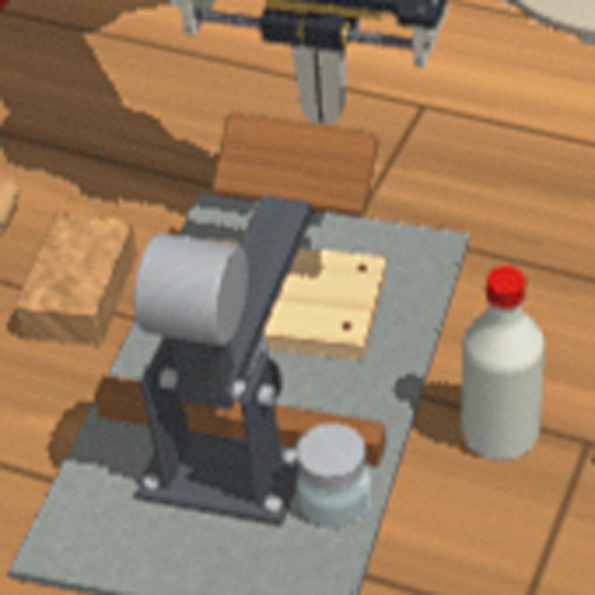

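The picture shows the closed fingers upright just behind the paddle's outer edge (crop 325,110), centred well enough. Next I press gently until contact.

```bash
python3 shift.py '[[12,0,0,0],[22,0,0,0],[28,0,0,0],[31,0,0,0],[33,0,0,0],[35,0,0,0],[37,0,0,0],[37,0,0,0]]'; python3 go.py
```

```text
time_s: 3.25
position: [461.4, -110.9, 128.1]
tcp_rot: [-3.135, -0.185, 0.012]
wrist_force: [-10.8, -1.8, 7.5]
finger_gap: 0.008
grip_force: 5.3
t 3.25 jig tcp [-232.2    0.3] 128.1 yaw -0.001 F jig [-11.   -0.5] 7.5 gap 0.01
```

Contact at TCP x = -232, and friction is high (about 0.7), which suits carrying the edge up its arc.

```bash
python3 shift.py '[[0.3,0,-3,0],[0.8,0,-6,0],[1.3,0,-9,0],[1.8,0,-12,0],[2.3,0,-15,0],[3,0,-18,0],[3.6,0,-21,0],[4.3,0,-24,0]]'; python3 go.py
```

```text
time_s: 4.05
position: [465.7, -110.4, 151.8]
tcp_rot: [-3.135, -0.185, 0.013]
wrist_force: [-8.8, -2.3, 0.8]
finger_gap: 0.005
grip_force: 4.6
t 4.05 jig tcp [-227.9    0.3] 151.8 yaw -0.001 F jig [-9.  -1.2] 0.8 gap 0.01
```

```bash
python3 shift.py '[[1,0,-3.5,0],[2,0,-7,0],[3,0,-10.5,0],[4,0,-14,0],[5,0,-17,0],[6,0,-20,0]]'; python3 go.py; python3 - <<'E'
from h import *
p,d=manip.camera("scene");cv2.imwrite("pics/s2.png",cv2.resize(p[90:260,190:360],None,fx=3.5,fy=3.5,interpolation=cv2.INTER_CUBIC))
E
```

```text
time_s: 4.65
position: [471.5, -109.7, 171.7]
tcp_rot: [-3.135, -0.185, 0.013]
wrist_force: [-10.6, -1.0, 2.3]
finger_gap: 0.006
grip_force: 5.0
t 4.65 jig tcp [-222.1    0.3] 171.7 yaw -0.001 F jig [-10.7   0.3] 2.3 gap 0.01
```

View pics/s2.png

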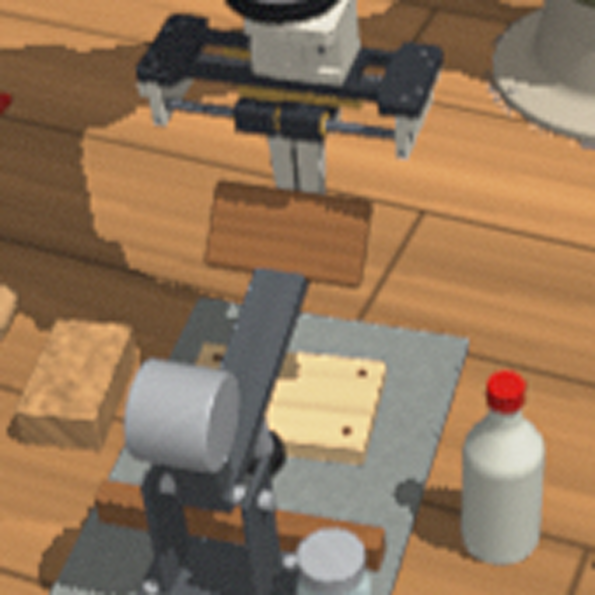

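The paddle is raised with the fingers against its outer edge (crop 298,180), and the position matches θ ≈ 0.2. I carry on along the arc.

```bash
python3 shift.py '[[1.5,0,-4.5,0],[3.2,0,-9,0],[5,0,-13,0],[7,0,-17.5,0],[9,0,-22,0],[11,0,-26,0],[13,0,-30,0],[15,0,-34,0],[17,0,-37.5,0],[19,0,-41,0]]'; python3 go.py
```

```text
time_s: 5.7
position: [490.2, -107.4, 212.8]
tcp_rot: [-3.135, -0.185, 0.014]
wrist_force: [-12.3, -1.0, 5.3]
finger_gap: 0.005
grip_force: 6.0
t 5.7 jig tcp [-203.2    0.4] 212.8 yaw -0.001 F jig [-12.3   0.5] 5.3 gap 0.0
```

```bash
python3 shift.py '[[2.5,0,-4,0],[5,0,-8,0],[7.5,0,-12,0],[10,0,-16,0],[12.5,0,-19.5,0],[15,0,-23,0],[18,0,-26.5,0],[21,0,-30,0],[24,0,-33,0],[27,0,-36,0]]'; python3 go.py
```

```text
time_s: 6.7
position: [519.3, -104.2, 249.5]
tcp_rot: [-3.136, -0.186, 0.006]
wrist_force: [-4.8, -0.9, 2.4]
finger_gap: 0.002
grip_force: 2.3
t 6.7 jig tcp [-1.739e+02  1.000e-01] 249.5 yaw -0.001 F jig [-4.9 -0.4] 2.4 gap 0.0
```

```bash
python3 shift.py '[[4,0,-4.5,0],[8,0,-9,0],[12,0,-13,0],[16.5,0,-17,0],[21,0,-21,0],[26,0,-25,0],[31,0,-29,0],[36,0,-33,0],[41,0,-36,0],[46,0,-39,0]]'; python3 go.py;  python3 shift.py '[[5,0,-3,0],[10,0,-6,0],[15,0,-9,0],[20,0,-12,0],[20,0,-12,0],[20,0,-12,0]]'; python3 go.py
```

```text
time_s: 7.7
position: [567.8, -98.4, 288.8]
tcp_rot: [3.136, 0.186, 0.0]
wrist_force: [-0.3, -0.4, 0.0]
finger_gap: 0.005
grip_force: 0.0
t 7.7 jig tcp [-125.1    0. ] 288.8 yaw -0.0 F jig [-0.3 -0.4] 0.0 gap 0.0
time_s: 8.3
position: [587.1, -96.1, 300.5]
tcp_rot: [3.136, 0.187, -0.0]
wrist_force: [-0.5, 0.0, -0.4]
finger_gap: 0.002
grip_force: 0.0
t 8.3 jig tcp [-105.6    0. ] 300.5 yaw -0.0 F jig [-0.5  0.1] -0.4 gap 0.0
```

Contact is lost ahead, so the arm went over. I back off, open the fingers and look.

```bash
python3 shift.py '[[-20,0,0,0],[-50,0,0,0],[-85,0,0,0],[-120,0,0,0],[-140,0,20,0],[-145,0,50,0],[-145,0,80,0],[-145,0,100,0],[-145,0,110,0],[-145,0,110,0]]' 1.0; python3 go.py; python3 - <<'E'
from h import *
p,d=manip.camera("top");cv2.imwrite("pics/t3.png",cv2.resize(p[115:275,285:485],None,fx=3.7,fy=3.7,interpolation=cv2.INTER_CUBIC))
E
```

```text
time_s: 9.3
position: [442.5, -113.2, 189.7]
tcp_rot: [-3.136, -0.187, 0.004]
wrist_force: [-0.3, 0.3, -1.5]
finger_gap: 0.815
grip_force: 0.0
t 9.3 jig tcp [-2.513e+02  2.000e-01] 189.7 yaw -0.0 F jig [-0.3  0.4] -1.5 gap 0.82
```

View pics/t3.png

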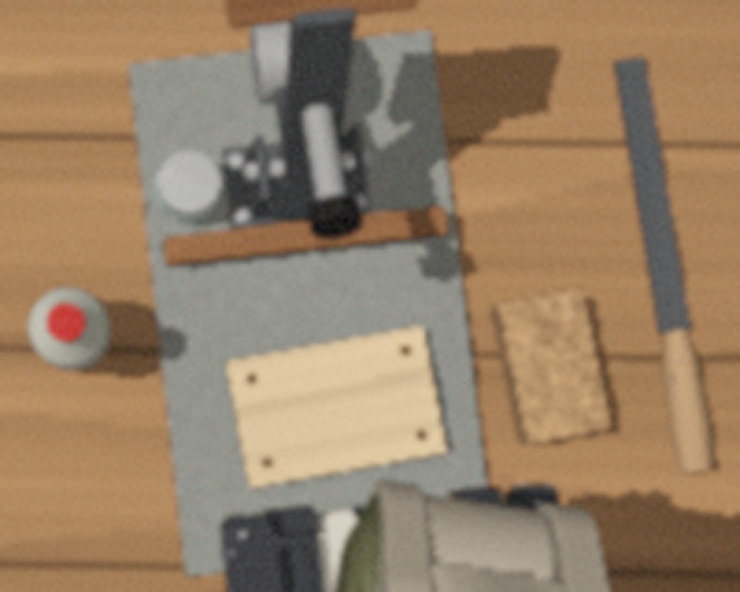

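The arm is raised, with the foot pointing to the robot at (335,215). The panel is unmoved, with corners at (227,360), (424,326), (446,452) and (250,487). I'll lower the open fingers behind its near edge.

```bash
python3 go.py " -240,-10,35,0" ; python3 shift.py '[[6,5,25,0],[11,10,55,0],[11,10,85,0],[11,10,115,0],[11,10,138,0],[11,10,150,0],[11,10,154,0],[11,10,154,0]]' 1.0; python3 go.py " -219,-10,35,0" " -148,-10,35,0"
```

```text
t 9.35 jig tcp [-250.7    0. ] 190.6 yaw -0.0 F jig [0.1 0.3] 0.4 gap 0.86
 -240,-10,35,0 [ 10.8  10.  155.6] turn -0.0
time_s: 10.15
position: [455.6, -122.0, 37.0]
tcp_rot: [3.136, 0.186, 0.001]
wrist_force: [-0.8, 0.4, 0.6]
finger_gap: 0.998
grip_force: 0.0
t 10.15 jig tcp [-239.2  -10.1] 37.0 yaw -0.0 F jig [-0.8  0.5] 0.6 gap 1.0
 -219,-10,35,0 [20.2 -0.1  2. ] turn -0.0
 -148,-10,35,0 [91.2 -0.1  2. ] turn -0.0
```

```bash
python3 shift.py '[[5,0,1,0],[10,0,1,0],[15,0,1,0],[19,0,1,0],[23,0,1,0],[27,0,1,0],[31,0,1,0],[35,0,1,0],[39,0,1,0],[43,0,1,0]]'; python3 go.py; python3 shift.py '[[4,0,0,0],[8,0,0,0],[12,0,0,0],[16,0,0,0],[20,0,0,0],[24,0,0,0],[28,0,0,0],[32,0,0,0],[36,0,0,0],[40,0,0,0]]'; python3 go.py
```

```text
time_s: 11.15
position: [498.2, -116.9, 35.6]
tcp_rot: [3.136, 0.186, -0.0]
wrist_force: [-1.7, -0.6, 0.1]
finger_gap: 1.001
grip_force: 0.4
t 11.15 jig tcp [-196.3  -10. ] 35.6 yaw -0.0 F jig [-1.7 -0.4] 0.1 gap 1.0
time_s: 12.15
position: [538.0, -112.1, 35.6]
tcp_rot: [3.136, 0.186, -0.0]
wrist_force: [-0.5, -0.0, -0.8]
finger_gap: 1.001
grip_force: 0.4
t 12.15 jig tcp [-156.3  -10. ] 35.6 yaw -0.0 F jig [-0.5  0. ] -0.8 gap 1.0
```

Next I close in on the fence in small steps until the force rises.

```bash
python3 shift.py '[[2,0,0,0],[4,0,0,0],[5,0,0,0],[6,0,0,0],[7,0,0,0],[8,0,0,0],[8,0,0,0]]'; python3 go.py;python3 shift.py '[[1,0,0,0],[2,0,0,0],[3,0,0,0],[3,0,0,0]]'; python3 go.py; python3 - <<'E'
from h import *
print(manip.get_obs()["wrist_torque"].round(2))
E
```

```text
time_s: 12.85
position: [545.0, -111.2, 35.6]
tcp_rot: [-3.136, -0.186, 0.002]
wrist_force: [-2.9, -1.1, 2.7]
finger_gap: 1.004
grip_force: 1.6
t 12.85 jig tcp [-149.2  -10. ] 35.6 yaw -0.0 F jig [-3.  -0.7] 2.7 gap 1.0
time_s: 13.25
position: [545.2, -111.2, 35.4]
tcp_rot: [-3.136, -0.186, 0.01]
wrist_force: [-9.4, -1.7, 6.4]
finger_gap: 0.999
grip_force: 5.1
t 13.25 jig tcp [-149.  -10.] 35.4 yaw -0.0 F jig [-9.6 -0.6] 6.4 gap 1.0
[-0.2   2.23  0.25]
```

```bash
python3 shift.py '[[1,0,0,-0.005],[2,0,0,-0.01],[2,0,0,-0.01],[2,0,0,-0.01]]'; python3 go.py; python3 - <<'E'
from h import *
print(manip.get_obs()["wrist_torque"].round(2))
E
```

```text
time_s: 13.65
position: [545.7, -111.6, 35.3]
tcp_rot: [-3.135, -0.198, 0.014]
wrist_force: [-13.1, -1.9, 9.7]
finger_gap: 0.998
grip_force: 6.9
t 13.65 jig tcp [-148.6  -10.4] 35.3 yaw 0.007 F jig [-13.3  -0.4] 9.7 gap 1.0
[-0.85  2.93 -0.47]
```

Both sides have been pressed home: the torque changed sign with the small turn. Now I retreat and check.

```bash
python3 shift.py '[[-2,0,0,0],[-6,0,0,0],[-14,0,0,0],[-30,0,0,0],[-50,0,0,0],[-75,0,-10,0],[-90,0,-40,0],[-95,0,-80,0],[-95,0,-110,0],[-95,0,-110,0]]'; python3 shift.py '[[0,40,-20,0],[0,85,-40,0],[0,130,-60,0],[-20,180,-60,0],[-40,225,-60,0],[-60,265,-60,0],[-60,290,-60,0],[-60,300,-60,0],[-60,300,-60,0]]'; python3 go.py; python3 - <<'E'
from h import *
p,d=manip.camera("top");cv2.imwrite("pics/t4.png",cv2.resize(p[140:240,310:450],None,fx=5.5,fy=5.5,interpolation=cv2.INTER_CUBIC));cv2.imwrite("pics/t4f.png",p)
p,d=manip.camera("scene");cv2.imwrite("pics/s4.png",cv2.resize(p[150:310,180:390],None,fx=3.7,fy=3.7,interpolation=cv2.INTER_CUBIC))
E
```

```text
time_s: 14.65
position: [458.2, -123.2, 149.1]
tcp_rot: [3.134, 0.202, 0.011]
wrist_force: [0.5, -0.1, -0.6]
finger_gap: 1.001
grip_force: 0.0
time_s: 15.55
position: [435.6, -428.4, 204.7]
tcp_rot: [-3.135, -0.201, 0.0]
wrist_force: [-0.3, 0.2, -0.3]
finger_gap: 1.006
grip_force: 0.0
t 15.55 jig tcp [-295.5 -312. ] 204.7 yaw 0.009 F jig [-0.3  0.3] -0.3 gap 1.01
```

View pics/t4.png

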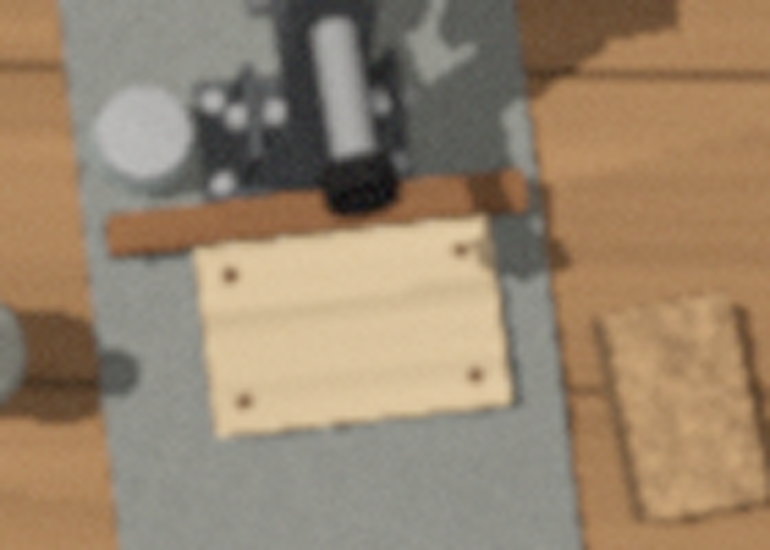

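View pics/s4.png

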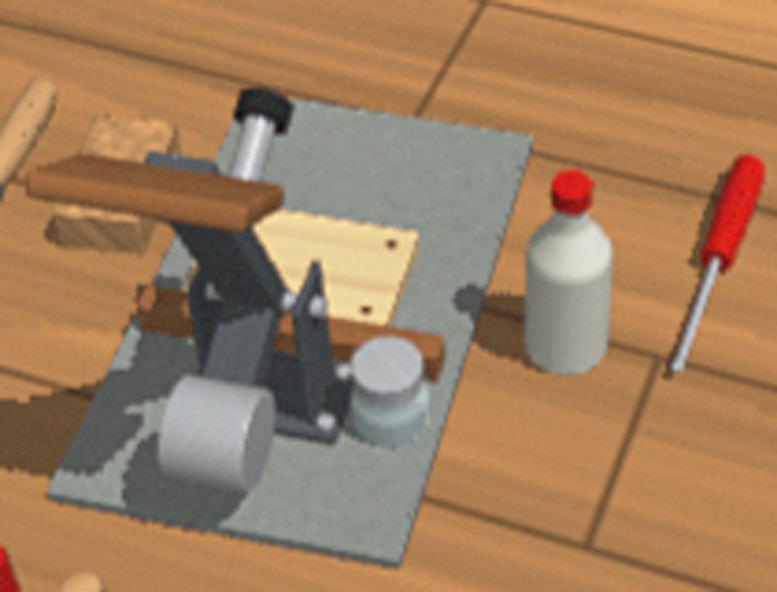

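Both views show the panel against the fence, far edge (195,250)–(487,217), and the arm resting at its raised stop. I'll check the parallelism with sub-pixel line fits.

```bash
python3 - <<'E'
from h import *
g=np.load("jig.npz");o,R=g["o"],g["R"];c=manip.calibration("top")
ims=[cv2.imread("pics/t4f.png")]+[manip.camera("top")[0] for _ in range(8)]
im=np.mean(ims,0).astype(np.float32)
sat=im[...,2]-im[...,0]
def prof(x0,x1,ys,z,ch):
    # edge along jig x between x0,x1 at given jig y's: strongest gradient, sub-pixel
    P=[]
    for y in ys:
        s=np.arange(x0,x1,.25);w=np.c_[(o+np.c_[s,0*s+y]@R.T),0*s+z]
        q=w@c["R"].T+c["t"];uv=(q@c["mtx"].T);uv=(uv[:,:2]/uv[:,2:]).astype(np.float32)
        v=cv2.remap(ch,uv[:,0],uv[:,1],cv2.INTER_LINEAR).ravel()
        v=cv2.GaussianBlur(v[:,None],(1,9),2).ravel();gr=abs(np.gradient(v));k=gr.argmax();m=slice(max(k-12,0),k+13)
        P.append((gr[m]*s[m]).sum()/gr[m].sum())
    f=np.polyfit(ys,P,1);r=np.array(P)-np.polyval(f,ys);k=abs(r)<1.5
    f=np.polyfit(np.array(ys)[k],np.array(P)[k],1);return f.round(4),k.sum(),np.std(r[k]).round(2)
ys=np.arange(-66,48,3.)
print("panel near",prof(-150,-130,ys,30,sat))
print("panel/fence",prof(-62,-42,np.r_[-70:-30:3,15:50:3],30,im[...,1].copy()))
print("bed near",prof(-282,-258,np.arange(-30,100,4.),12,sat),"bed far",prof(88,112,np.r_[60:100:4],12,sat))
print("fence far top",prof(-40,-20,np.r_[-95:-60:3],38,sat))
print(manip.get_obs()["time_s"])
E
```

```text
panel near (array([-3.600000e-03, -1.408851e+02]), np.int64(38), np.float64(0.43))
panel/fence (array([-5.80000e-03, -4.97496e+01]), np.int64(23), np.float64(0.7))
bed near (array([-7.000000e-03, -2.700393e+02]), np.int64(33), np.float64(0.61)) bed far (array([7.50000e-03, 9.94581e+01]), np.int64(10), np.float64(0.48))
fence far top (array([ 2.40000e-03, -2.94214e+01]), np.int64(12), np.float64(0.28))
16.05
```

The panel's near edge, the panel/fence line and the bed edge are parallel within the measuring error. The forces also confirmed it was pressed home, so I hand in.

```bash
python3 -c "
from cell import manip
print(manip.finish_job())"
```

```text
the job is handed in; nothing more can be done
None
```

The job is handed in at about 16 s of the 48 s allowed: the hold-down arm stays up by itself, the panel measures flush along the fence to within the camera's error, and the other things on the bench were not touched.

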